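# Hang the pail on the bench hanger

## Task

Swing the wire handle of the taller, narrower metal pail up until it stands upright, with the pail still standing on the bench. Then lift the pail by that handle and hook the handle over both prongs of the steel hanger, so that the pail hangs there level and still, clear of the bench; let go. Do not tip the pail, and leave the low, wide pail where it is.

Things in the scene. Friction and masses are not known exactly. Their poses are not given: they have to be found in the camera images.
- pail: Taller, narrower of two open zinc-grey pails (mm): 95 high, rim 108 across, foot 84, 0.25 to 0.5 kg. Origin: centre of its underside, z up. Its wire handle turns freely about the line along the pail's y, 83 above the underside, through ears 120 apart. At the start it lies level against a stop, pointing to the pail's -x; let go part-way, it falls back. It can swing 180 degrees over the top.
- pail_grip (a point): Centre of the wooden grip of its handle (mm): round, turns freely on the wire, 13 thick, 36 long along the pail's y, 105 from the hinge line (at the start 51 outside the rim, 83 above the bench; handle upright: 188 above the underside). Beside it bare wire, 6 thick, runs along y to 52 from this point. The point turns with the handle: z from hinge line to grip (up if upright), y along the grip.
- hanger: Fixed dark steel hanger (mm): two 8 thick prongs at its y = -36 and +36 (a gripper on the grip fits between; the bare wire lies on them). Origin on the bench under their rest. Posts at x = +100, 250 high; prongs slope down to the level rest (x -15 to 15; wire centre 242 high when seated), then rise to open tips at x = -35, tops 262 high: the handle comes in over them from -x, then is lowered.
- low_pail: The other zinc-grey pail, low and wide (mm): 50 high, 132 across the rim, with a similar handle lying flat to its +x side, reaching 85 from its hinge line. Origin: centre of its underside. To be left alone.

How it is judged:
On the way:
1. the tall pail's handle stands upright (within 17 degrees) while the pail stands upright on the bench (angle between pail_grip's own z axis and vertical below 0.3 rad and height (world z) of pail below 0.012 m and angle between pail's own z axis and vertical below 0.15 rad), for 0.2 s.
At the end, for the whole second after the job is handed in: The tall pail hangs by its handle on both prongs, between tips and posts, its grip within 25 mm of midway, the wire within 17 degrees of square across; the pail level within 15 degrees, at least 30 mm above the bench, at rest, let go; the low pail within 30 mm of its start (x of pail_grip in the frame of hanger between -0.032 and 0.07 m and y of pail_grip in the frame of hanger between -0.025 and 0.025 m and z of pail_grip in the frame of hanger between 0.232 and 0.262 m and angle between the y axis of pail_grip and the y axis of hanger, either way round below 0.3 rad and angle between pail's own z axis and vertical below 0.26 rad and height (world z) of pail above 0.03 m and contact force between pail and hanger above 1 N and linear speed of pail below 0.1 m/s and distance of low_pail from where it was at the start of the episode below 0.03 m); the robot touches nothing.
It fails at once if the tall pail is tipped by more than 45 degrees (angle between pail's own z axis and vertical above 0.79 rad).
It fails at once if the low pail is moved by more than 30 mm (distance of low_pail from where it was at the start of the episode above 0.03 m).
It also fails if it takes over 58 s, if anything falls off the work surface, if the arm or the gripper's body presses on something with over 40 N, if the wrist force passes 120 N, or if a joint passes its speed limit or range.

## Robot

A 6-joint arm with a two-finger parallel gripper is mounted at the origin on the work surface. World frame = base frame: x ahead of the robot, y to its left, z up, the work surface at z = 0. Lengths are in m, angles in rad, forces in N, time in s.
With the tool pointing down it reaches from about 0.25 to 0.8 m from the base axis. Payload 3.9 kg.
Tool frame: the origin (TCP) lies between the finger pads; the fingertips stand 8 mm ahead of it and the grasp point (between the pads) lies 11 mm behind it (bot.tcp_to_tips is the z of the fingertips in the tool frame, in m); z points along the fingers, y is the direction in which the jaws open and shut (so a half turn about z gives the same grasp; the last joint's range is limited). The gripper opens to 85 mm and grips with 20 to 120 N. Pads are 22 mm wide; open, the fingers measure 114 mm over their backs; the gripper's body (76 mm by 85 mm) begins 54 mm behind the grasp point. The pads swing forward as they close: fully open they stand 13 mm farther back than shut.
Start: joints at [-1.32, 0.26, -0.138, 1.173, 0, 1.571], TCP at [0.13, -0.509, 0.208] pointing down, gripper open.
Joint ranges: [-2.78, 2.78], [-0.83, 1.72], [-1.28, 1.37], [-1.9, 2.12], [-1.57, 1.48], [-3.14, 3.14]. Speed limits (rad/s): [2.57, 2.57, 3.14, 3.14, 3.14, 3.14].

## Interface

Orientations are given as a unit quaternion [w, x, y, z].
In Python, from rig import bot gives the robot as it stands.
- The arm moves only by the tool carry_out, never from a script. Its argument "commands" is a list that holds one entry, the list of rows, each a list of 7 numbers: the closure in counts, from 0 (fully open) to 255 (shut), then the shift along the tool's x, y, z in cm, then the turn, a rotation vector about the tool's x, y, z in degrees. In form: [[[hand, tx, ty, tz, wx, wy, wz], ...]]. A call has exactly 5 rows; each row shifts and turns the commanded pose from where the row before left it, along the tool's axes as they then stand; what a row does not reach is not made up. A row lasts 1/10 s, in which the tool goes at most 50 mm and 8.59 degrees, less where a joint would pass 70% of its speed; a pose out of reach is approached as far as the arm can. A call is refused whole if a number of a shift passes 5 or a number of a turn 8.59, either way. A call with a gripper value outside its range is refused whole. The fingers move at their own pace and stop on an object; the grip force is fixed at half the most. Time passes only in rows, so rows that do not move let the fingers close, or fill a call up. It gives the time, the measured TCP pose, the force and the opening at its end, in the units of the state.
- bot.state(): the state, without advancing time (a new reading comes with each control period).
- bot.get_image(name): name is "scene" or "side" or "wrist"; returns (picture, depth): 480x640x3 uint8, red, green, blue; 480x640 float32, m along the optical axis (not along the pixel's ray), 0 where there is no reading.
- bot.get_calibration(name): a dict with "K" (3x3 intrinsics, pixels), "k1" (the pictures are not rectified: a ray, as slopes to the right and down, at radius r is drawn at 1 + k1 r^2 times it, then the intrinsics apply), "R" (3x3) and "t" (3): a world point X has camera coordinates R X + t; the wrist camera has in their place "hand_eye" (4x4, takes a point from camera to tool coordinates, whose origin is the TCP and whose axes are the flange's). Camera axes: x right, y down, z forward; pixel columns grow to the right and rows downward; lengths in m; the calibration is good to about 2 mm. A picture is of the moment at which its call begins: read the wrist's pose just before it. get_calibration takes no time and is no camera call.
- bot.close_job(): hands the job in, once; it reports no verdict.
The state is a dict: "time_s": time; "joint_pos": joint angles; "qvel": joint speeds; "tau": joint torques, N m; "position": TCP position; "tool_rot": TCP orientation; "force": force on the tool from outside, world axes, zero at the start; "ft_torque": the same for the moment, N m; "gripper_width": finger opening in m.
Only numpy, scipy, OpenCV 4.12 (cv2) and the standard library are available. Lean on these libraries where they do the work, as an engineer would, in place of code of your own. Each camera call takes 0.05 s, during which the arm holds its last target. There are 200 camera calls.

## Working session

There is one attempt and no reset: what is moved stays moved. The work goes in short steps, Python scripts to look and compute and a tool call to move; the robot and the scene stay as the last step left them, time stands still between calls to the robot, and variables do not carry over. Pictures are saved under pics/ and viewed, about 8 in all and at most 12, crops included, and the job is handed in when it is done.

Besides the shell and the picture viewer there is one more tool, called in YAML: its name, and indented under it one key for each argument. carry_out: Moves the arm, as the interface text tells. Its arguments: {"type":"object","properties":{"commands":{"type":"array"}},"required":["commands"]}

```bash
mkdir -p pics; ls; python3 - <<'E'
from rig import bot
import cv2,numpy as np
s=bot.state();print(s['time_s'],s['position'],s['tool_rot'],s['gripper_width'])
ims=[]
for n in ("scene","side"):
    im,d=bot.get_image(n);np.savez(f"pics/{n}0.npz",im=im,d=d)
    cv2.imwrite(f"pics/{n}0.png",im[...,::-1])
    c=bot.get_calibration(n);print(n,c['K'],c['k1'],-np.array(c['R']).T@c['t'],np.array(c['R'])[2],(d>0).mean())
c=bot.get_calibration("wrist");print(c)
E
```

```text
pics
0.0 [ 0.1301123 -0.5078979  0.207082 ] [-9.40607914e-04  9.92148770e-01  1.25059667e-01 -1.15183164e-04] 0.08494836309538308
scene [[512.65308188   0.         318.18368702]
 [  0.         512.65308188 246.7137672 ]
 [  0.           0.           1.        ]] 0.003427635806257178 [ 1.150133   -0.28057905  0.735802  ] [-0.66779529  0.33322255 -0.6655916 ] 0.995859375
side [[546.55127248   0.         317.97321589]
 [  0.         546.55127248 243.11842182]
 [  0.           0.           1.        ]] -0.14350860913673544 [0.41912806 0.89495046 0.89711162] [ 0.1182051  -0.73963312 -0.66254841] 0.996064453125
{'K': array([[344.89187145,   0.        , 320.48555784],
       [  0.        , 344.89187145, 239.1347504 ],
       [  0.        ,   0.        ,   1.        ]]), 'k1': -0.006476396759695007, 'hand_eye': array([[-1.09053357e-04, -9.63591167e-01, -2.67379975e-01,
         6.66647712e-02],
       [ 9.99999974e-01, -1.58749135e-04,  1.64245320e-04,
        -9.41064110e-04],
       [-2.00711679e-04, -2.67379951e-01,  9.63591159e-01,
        -1.66350299e-01],
       [ 0.00000000e+00,  0.00000000e+00,  0.00000000e+00,
         1.00000000e+00]])}
```

View pics/scene0.png

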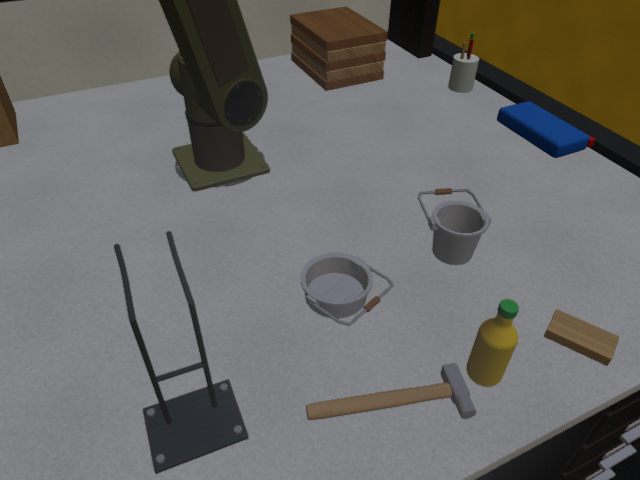

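View pics/side0.png

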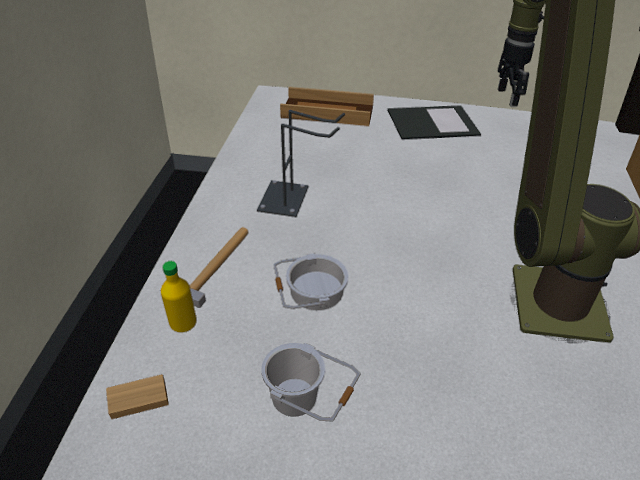

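The scene view shows the tall pail at about (460,230) with its grip at (443,191), the low pail at (337,283), and the hanger prongs with tips at (117,245) and (169,234). The side view shows the tall pail at (293,375) with its grip at (347,396), and the hanger at about (290,130) with tips at (342,117) and (337,133).

```bash
cat > h.py <<'E'
from rig import bot
import cv2,numpy as np
from scipy.spatial.transform import Rotation as Ro
def rot(q): return Ro.from_quat([q[1],q[2],q[3],q[0]]).as_matrix()
def cam(n,st=None):
    c=bot.get_calibration(n);K=np.array(c['K'])
    if n=="wrist":
        T=np.eye(4);T[:3,:3]=rot(st['tool_rot']);T[:3,3]=st['position'];T=T@np.array(c['hand_eye']);return K,c['k1'],T[:3,:3],T[:3,3]
    R=np.array(c['R']);return K,c['k1'],R.T,-R.T@c['t']
def rays(C,uv):
    K,k1,R,t=C;uv=np.atleast_2d(uv).astype(float)
    p=cv2.undistortPoints(uv[:,None],K,np.array([k1,0,0,0.]))[:,0]
    return np.c_[p,np.ones(len(p))]@R.T
def plane(C,uv,z):
    r=rays(C,uv);return C[3]+r*((z-C[3][2])/r[:,2])[:,None]
def cloud(C,d):
    v,u=np.mgrid[:480,:640];P=C[3]+rays(C,np.c_[u.ravel(),v.ravel()])*d.ravel()[:,None]
    return P.reshape(480,640,3)
def tri(C1,u1,C2,u2):
    r1=rays(C1,u1)[0];r2=rays(C2,u2)[0];A=np.c_[r1,-r2];s=np.linalg.lstsq(A,C2[3]-C1[3],rcond=None)[0]
    a=C1[3]+s[0]*r1;b=C2[3]+s[1]*r2;return (a+b)/2,np.linalg.norm(a-b)
def snap(n):
    st=bot.state();im,d=bot.get_image(n);return st,im,d,cam(n,st)
E
python3 - <<'E'
from h import *
np.set_printoptions(precision=4,suppress=True)
g={}
for n,box,hb in (("scene",(425,180,465,200),(90,220,260,410)),("side",(330,375,370,415),(270,100,350,170))):
    z=np.load(f"pics/{n}0.npz");im,d=z['im'],z['d'];C=cam(n);P=cloud(C,d)
    hsv=cv2.cvtColor(im,cv2.COLOR_RGB2HSV)
    x0,y0,x1,y1=box;m=np.zeros((480,640),bool);m[y0:y1,x0:x1]=(hsv[y0:y1,x0:x1,1]>110)
    v,u=np.nonzero(m);c=(u.mean(),v.mean());g[n]=(C,c)
    print(n,"grip",c,m.sum(),plane(C,c,.086),np.median(P[m],0))
    # rim: depth points z near .095
    Q=P[...,2]
    for nm,zr,cc,hh in(("tall",.095,np.array([0.45,.3]),None),):pass
    m=(abs(Q-.095)<.004)&(P[...,0]>.2)&(P[...,0]<.9)&(P[...,1]>-.0)
    xy=P[m][:,:2];print("z95",m.sum(),np.median(xy,0) if m.any() else 0)
    np.save(f"pics/{n}P.npy",P)
    x0,y0,x1,y1=hb;S=P[y0:y1,x0:x1].reshape(-1,3);S=S[S[:,2]>.2]
    print("hanger pts",len(S));
    if len(S):
        S=S[np.argsort(S[:,2])];print(S[::max(1,len(S)//25)])
print(tri(*g['scene'],*g['side']))
# circle fit
X=[]
for n in("scene","side"):
    P=np.load(f"pics/{n}P.npy").reshape(-1,3);p=P[(abs(P[:,2]-.094)<.005)&(P[:,0]>.2)&(P[:,0]<.9)]
    gg=plane(*g[n],.086)[0][:2]
    r=np.linalg.norm(p[:,:2]-gg,axis=1);p=p[(r<.17)&(r>.03)]
    print(n,len(p),p[:,:2].min(0),p[:,:2].max(0));c,r=cv2.minEnclosingCircle(p[:,:2].astype(np.float32));print(c,r)
    A=np.c_[2*p[:,:2],np.ones(len(p))];s=np.linalg.lstsq(A,(p[:,:2]**2).sum(1),rcond=None)[0];print(s[:2],np.sqrt(s[2]+s[0]**2+s[1]**2))
C1,C2=g['scene'][0],g['side'][0]
for a,b in(((117,246),(342,117)),((169,235),(337,133)),((117,246),(337,133)),((169,235),(342,117))):print(a,b,tri(C1,a,C2,b))
E
```

```text
scene grip (np.float64(444.0217391304348), np.float64(190.8695652173913)) 46 [[0.4509 0.3727 0.086 ]] [0.4534 0.3707 0.0879]
z95 830 [0.5604 0.3264]
hanger pts 1437
[[ 0.6889 -0.3033  0.2003]
 [ 0.689  -0.3002  0.209 ]
 [ 0.6879 -0.3031  0.2175]
 [ 0.6879 -0.2975  0.2263]
 [ 0.6898 -0.301   0.2342]
 [ 0.5975 -0.2927  0.2377]
 [ 0.5705 -0.297   0.2386]
 [ 0.5985 -0.2256  0.2393]
 [ 0.604  -0.2974  0.2399]
 [ 0.6874 -0.3039  0.2408]
 [ 0.6111 -0.2995  0.2417]
 [ 0.6883 -0.2988  0.2429]
 [ 0.5725 -0.2252  0.2444]
 [ 0.636  -0.298   0.2457]
 [ 0.6921 -0.2304  0.2468]
 [ 0.6491 -0.2291  0.2479]
 [ 0.6523 -0.2991  0.249 ]
 [ 0.6728 -0.2966  0.25  ]
 [ 0.6933 -0.2288  0.251 ]
 [ 0.6834 -0.2323  0.2522]
 [ 0.563  -0.2228  0.2531]
 [ 0.5634 -0.2255  0.2543]
 [ 0.5532 -0.2974  0.2583]
 [ 1.1501 -0.2806  0.7358]
 [ 1.1501 -0.2806  0.7358]
 [ 1.1501 -0.2806  0.7358]]
side grip (np.float64(346.02521008403363), np.float64(395.26050420168065)) 119 [[0.4502 0.3702 0.086 ]] [0.4501 0.3727 0.0886]
z95 1046 [0.5582 0.3297]
hanger pts 523
[[ 0.6865 -0.3012  0.2003]
 [ 0.6913 -0.2314  0.214 ]
 [ 0.6941 -
[... 682 characters left out ...]
.3715, 0.087 ]), np.float64(0.0018414986695275302))
scene 754 [0.4377 0.277 ] [0.6054 0.421 ]
(0.5229839086532593, 0.3527008891105652) 0.08805470168590546
[0.5475 0.3379] 0.05321430950746151
side 1042 [0.4335 0.276 ] [0.6064 0.4125]
(0.5199381113052368, 0.3300000727176666) 0.08678767085075378
[0.5495 0.3382] 0.05245328633923529
(117, 246) (342, 117) (array([ 0.552 , -0.2926,  0.2558]), np.float64(0.007033134674510246))
(169, 235) (337, 133) (array([ 0.5539, -0.2211,  0.2514]), np.float64(0.007110199157661095))
(117, 246) (337, 133) (array([ 0.5505, -0.2839,  0.2333]), np.float64(0.04478401523937817))
(169, 235) (342, 117) (array([ 0.5561, -0.2301,  0.2735]), np.float64(0.028172676893143966))
```

```bash
python3 - <<'E'
import cv2
a=cv2.imread('pics/scene0.png')[215:345,90:220];b=cv2.imread('pics/side0.png')[80:220,255:375]
f=lambda i:cv2.resize(i,(400,560),interpolation=cv2.INTER_CUBIC)
cv2.imwrite('pics/hc.png',cv2.convertScaleAbs(cv2.hconcat([f(a),f(b)]),alpha=1.8))
E
```

```text
(no output)
```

View pics/hc.png

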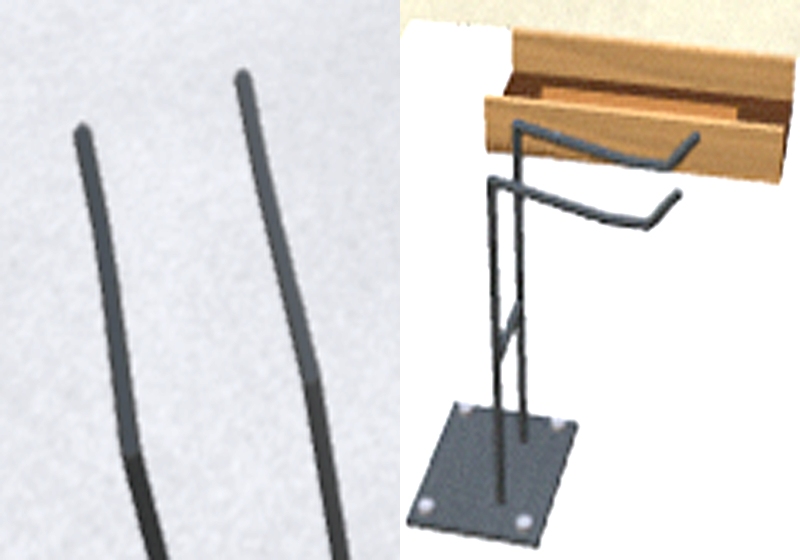

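Hanger origin is about (0.590, −0.260), yaw about −3°. The pail is at (0.5485, 0.338), its grip at (0.4505, 0.3715), yaw about −19°. I'm moving via a mid waypoint with the fingers partly closed.

carry_out:
  commands:
    - [[120,2.95,-3.46,-0.93,0,0,0],[120,2.95,-3.46,-0.93,0,0,0],[120,2.95,-3.46,-0.93,0,0,0],[120,2.95,-3.46,-0.93,0,0,0],[120,2.95,-3.46,-0.93,0,0,0]]

```text
time_s: 0.6
position: [0.2304, -0.3025, 0.2544]
tool_rot: [-0.0, 0.992, 0.125, -0.0]
force: [1.1, 0.1, 0.2]
gripper_width: 0.0452
```

carry_out:
  commands:
    - [[120,2.95,-3.46,-0.93,0,0,0],[120,2.95,-3.46,-0.93,0,0,0],[120,2.95,-3.46,-0.93,0,0,0],[120,2.95,-3.46,-0.93,0,0,0],[120,2.95,-3.46,-0.93,0,0,0]]

```text
time_s: 1.1
position: [0.3303, -0.0984, 0.3012]
tool_rot: [0.0, 0.992, 0.125, 0.0]
force: [0.0, -1.3, 0.3]
gripper_width: 0.0453
```

```bash
cat >> h.py <<'E'
def plan(p,yaw,n,st=None):
    """rows to the TCP position p, tool down, tool x at yaw (deg)"""
    st=st or bot.state();R0=rot(st['tool_rot']);p0=np.array(st['position']);y=np.radians(yaw)
    R1=np.array([[np.cos(y),np.sin(y),0],[np.sin(y),-np.cos(y),0],[0,0,-1]])
    w=Ro.from_matrix(R0.T@R1).as_rotvec()/n;R=R0
    print("t",st['time_s'],"p",np.round(p0,4),"yaw",np.round(np.degrees(np.arctan2(R0[1,0],R0[0,0])),1),"w",round(st['gripper_width'],4),"F",np.round(st['force'],1))
    for i in range(n):
        t=R.T@((np.array(p)-p0)/n)*100;print(np.round(t,2).tolist(),np.round(np.degrees(w),2).tolist());R=R@Ro.from_rotvec(w).as_matrix()
E
python3 - <<'E'
from h import *
plan([.4505,.3715,.25],71.1,15)
E
```

```text
t 1.1 p [ 0.3303 -0.0984  0.3012] yaw 14.4 w 0.0453 F [ 0.  -1.3  0.3]
[1.55, -2.84, 0.34] [0.0, -0.0, -3.78]
[1.74, -2.73, 0.34] [0.0, -0.0, -3.78]
[1.91, -2.61, 0.34] [0.0, -0.0, -3.78]
[2.08, -2.48, 0.34] [0.0, -0.0, -3.78]
[2.24, -2.33, 0.34] [0.0, -0.0, -3.78]
[2.39, -2.18, 0.34] [0.0, -0.0, -3.78]
[2.53, -2.02, 0.34] [0.0, -0.0, -3.78]
[2.65, -1.85, 0.34] [0.0, -0.0, -3.78]
[2.77, -1.67, 0.34] [0.0, -0.0, -3.78]
[2.87, -1.48, 0.34] [0.0, -0.0, -3.78]
[2.97, -1.29, 0.34] [0.0, -0.0, -3.78]
[3.04, -1.09, 0.34] [0.0, -0.0, -3.78]
[3.11, -0.89, 0.34] [0.0, -0.0, -3.78]
[3.16, -0.68, 0.34] [0.0, -0.0, -3.78]
[3.2, -0.47, 0.34] [0.0, -0.0, -3.78]
```

carry_out:
  commands:
    - [[120,1.55,-2.84,0.34,0,0,-3.78],[120,1.74,-2.73,0.34,0,0,-3.78],[120,1.91,-2.61,0.34,0,0,-3.78],[120,2.08,-2.48,0.34,0,0,-3.78],[120,2.24,-2.33,0.34,0,0,-3.78]]

```text
time_s: 1.6
position: [0.37, 0.0579, 0.2835]
tool_rot: [0.0, 0.958, 0.288, -0.0]
force: [0.5, -0.5, -0.4]
gripper_width: 0.0455
```

carry_out:
  commands:
    - [[120,2.39,-2.18,0.34,0,0,-3.78],[120,2.53,-2.02,0.34,0,0,-3.78],[120,2.65,-1.85,0.34,0,0,-3.78],[120,2.77,-1.67,0.34,0,0,-3.78],[120,2.87,-1.48,0.34,0,0,-3.78]]

```text
time_s: 2.1
position: [0.41, 0.2145, 0.2664]
tool_rot: [0.0, 0.897, 0.441, -0.0]
force: [0.8, -0.3, 0.4]
gripper_width: 0.0453
```

carry_out:
  commands:
    - [[120,2.97,-1.29,0.34,0,0,-3.78],[120,3.04,-1.09,0.34,0,0,-3.78],[120,3.11,-0.89,0.34,0,0,-3.78],[120,3.16,-0.68,0.34,0,0,-3.78],[120,3.2,-0.47,0.34,0,0,-3.78]]

```text
time_s: 2.6
position: [0.4501, 0.371, 0.2492]
tool_rot: [0.0, 0.813, 0.582, -0.001]
force: [0.8, -0.1, 0.0]
gripper_width: 0.0451
```

```bash
python3 - <<'E'
from h import *
st,im,d,C=snap("wrist");np.savez("pics/w1.npz",im=im,d=d);cv2.imwrite("pics/w1.png",im[...,::-1])
P=cloud(C,d);np.set_printoptions(precision=4,suppress=True)
hsv=cv2.cvtColor(im,cv2.COLOR_RGB2HSV);m=(hsv[...,1]>110)&(hsv[...,0]<20)&(P[...,2]>.06)&(P[...,2]<.11)&(d>0)
v,u=np.nonzero(m);print(m.sum(),u.mean(),v.mean())
(c,sz,a)=cv2.minAreaRect(np.c_[u,v].astype(np.float32));print(c,sz,a)
q=plane(C,np.c_[u,v],.087);print("grip",q.mean(0),np.median(P[m],0));w=np.linalg.eigh(np.cov(q[:,:2].T))[1][:,1];print("axis",np.degrees(np.arctan2(w[1],w[0])))
p=P[(abs(P[...,2]-.094)<.004)&(d>0)];g=q.mean(0);r=np.linalg.norm(p[:,:2]-g[:2],axis=1);p=p[(r<.18)&(r>.045)]
from scipy.optimize import least_squares
f=least_squares(lambda s:np.hypot(p[:,0]-s[0],p[:,1]-s[1])-s[2],[.5485,.338,.052],loss='soft_l1',f_scale=.002);print("rim",f.x,len(p))
plan([.4505,.3715,.25],71.1,1,st)
E
```

```text
380 320.0026315789474 214.87105263157895
(320.0, 215.0) (34.0, 10.0) 90.0
grip [0.4486 0.3724 0.087 ] [0.4487 0.3729 0.0891]
axis 71.1433721060029
rim [0.5471 0.3392 0.0518] 4097
t 2.6 p [0.4501 0.371  0.2492] yaw 71.2 w 0.0451 F [ 0.8 -0.1  0. ]
[0.06, 0.02, -0.08] [-0.03, 0.06, 0.13]
```

View pics/w1.png

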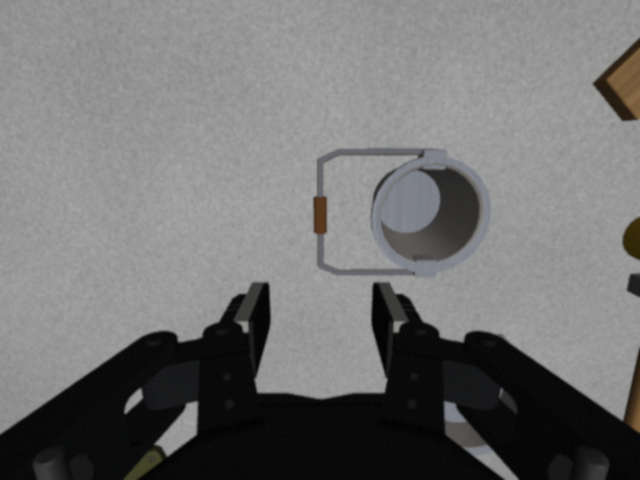

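The wrist view shows the grip at (320,215), centred between the fingers and with its axis aligned, and the rim circle at about (432,214). I'll descend and grasp.

carry_out:
  commands:
    - [[120,0.08,-0.19,3,0,0,0],[120,0,0,3,0,0,0],[120,0,0,3,0,0,0],[120,0,0,3,0,0,0],[120,0,0,2,0,0,0]]

```text
time_s: 3.15
position: [0.4472, 0.3699, 0.1072]
tool_rot: [0.0, 0.814, 0.581, -0.002]
force: [-0.1, -0.7, -0.7]
gripper_width: 0.0453
```

carry_out:
  commands:
    - [[120,0,0,1.5,0,0,0],[120,0,0,1.2,0,0,0],[120,0,0,1,0,0,0],[120,0,0,0,0,0,0],[160,0,0,0,0,0,0]]

```text
time_s: 3.65
position: [0.4489, 0.3714, 0.0732]
tool_rot: [-0.0, 0.814, 0.581, 0.0]
force: [-0.5, -0.0, 0.3]
gripper_width: 0.0326
```

carry_out:
  commands:
    - [[190,0,0,0,0,0,0],[205,0,0,0,0,0,0],[230,0,0,0,0,0,0],[255,0,0,0,0,0,0],[255,0,0,0,0,0,0]]

```text
time_s: 4.15
position: [0.4487, 0.3713, 0.0731]
tool_rot: [-0.0, 0.814, 0.581, 0.0]
force: [-0.2, 0.0, -0.6]
gripper_width: -0.0001
```

```bash
python3 - <<'E'
from h import *
s=bot.state();H=np.array([.5475,.339,.083]);print(s['position'],s['gripper_width'],s['force'])
# arc in tool axes: grip currently at angle a from horizontal, radius 105; ty along +pail x, tz down
for n,tot in((20,90),):
    a=np.radians(np.linspace(0,tot,n+1));y=-10.5*np.cos(a);z=-10.5*np.sin(a);print(np.round(np.c_[np.diff(y),np.diff(z)],2).tolist())
E
```

```text
[0.44872872 0.37132253 0.07308926] -0.00011739764932586974 [-0.19001311  0.02742897 -0.59019373]
[[0.03, -0.82], [0.1, -0.82], [0.16, -0.81], [0.22, -0.79], [0.29, -0.77], [0.35, -0.75], [0.4, -0.72], [0.46, -0.69], [0.51, -0.65], [0.56, -0.61], [0.61, -0.56], [0.65, -0.51], [0.69, -0.46], [0.72, -0.4], [0.75, -0.35], [0.77, -0.29], [0.79, -0.22], [0.81, -0.16], [0.82, -0.1], [0.82, -0.03]]
```

The gripper closed fully, so the grasp missed. I'll look.

```bash
python3 - <<'E'
from h import *
a=snap("side");b=snap("wrist");c=snap("scene")
A=cv2.resize(a[1][330:450,240:400],(400,300),interpolation=cv2.INTER_CUBIC);B=cv2.resize(b[1],(400,300));D=cv2.resize(c[1][140:290,380:540],(400,300),interpolation=cv2.INTER_CUBIC)
cv2.imwrite("pics/m1.png",np.vstack([np.hstack([A,B]),np.hstack([D,D*0])])[...,::-1])
E
```

```text
(no output)
```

View pics/m1.png

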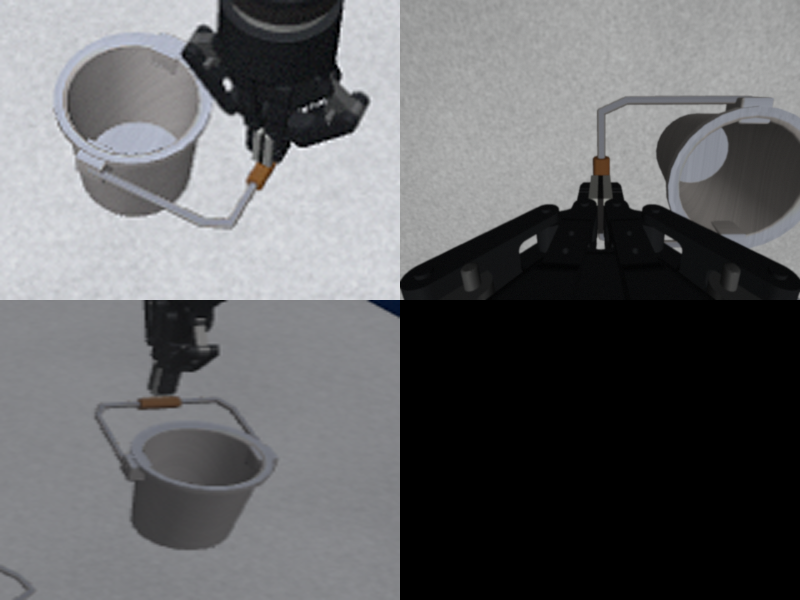

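The composite shows the shut fingertips just above the grip in both outside views: side crop at (262,150) with the grip at (262,175), scene crop at (163,385) with the grip at (160,403). So the fingers look too high. I'll measure heights.

```bash
python3 - <<'E'
from h import *
np.set_printoptions(precision=4,suppress=True)
print("tips",bot.tcp_to_tips)
g={}
for n,box in(("scene",(425,175,470,210)),("side",(325,375,370,415))):
    st,im,d,C=snap(n);P=cloud(C,d);x0,y0,x1,y1=box
    hsv=cv2.cvtColor(im,cv2.COLOR_RGB2HSV);s=np.zeros(d.shape,bool);s[y0:y1,x0:x1]=1
    m=s&(hsv[...,1]>110)&(hsv[...,0]<20)
    v,u=np.nonzero(m);g[n]=(C,(u.mean(),v.mean()));print(n,m.sum(),u.mean(),v.mean(),"grip",np.median(P[m],0))
    k=(d>0)&(np.linalg.norm(P[...,:2]-st['position'][:2],axis=2)<.025)&(P[...,2]<.16)&(P[...,2]>.02)&~m
    q=P[k];o=np.argsort(q[:,2]);print(k.sum(),q[o][::max(1,len(o)//14)])
print(tri(*g['scene'],*g['side']))
print(st['position'])
E
```

```text
tips 0.008
scene 47 444.0851063829787 190.82978723404256 grip [0.4527 0.3719 0.0882]
292 [[0.447  0.3667 0.0769]
 [0.4532 0.3633 0.0847]
 [0.4572 0.3861 0.0883]
 [0.4529 0.3833 0.0917]
 [0.4524 0.3599 0.1036]
 [0.4585 0.3648 0.1086]
 [0.46   0.3629 0.1127]
 [0.4564 0.3672 0.1169]
 [0.4513 0.3597 0.121 ]
 [0.4513 0.3641 0.1248]
 [0.4499 0.3615 0.1297]
 [0.4433 0.3631 0.1328]
 [0.454  0.3555 0.1439]
 [0.4584 0.3563 0.1487]
 [0.4406 0.3633 0.1536]]
side 58 343.7241379310345 399.36206896551727 grip [0.453  0.3802 0.0881]
431 [[0.4547 0.3863 0.079 ]
 [0.4567 0.3789 0.1014]
 [0.4372 0.3741 0.1084]
 [0.4503 0.3797 0.1134]
 [0.4592 0.3782 0.1179]
 [0.4472 0.381  0.1222]
 [0.438  0.3773 0.1278]
 [0.4397 0.3799 0.1342]
 [0.4478 0.3843 0.1415]
 [0.4517 0.3811 0.1445]
 [0.4539 0.3654 0.1472]
 [0.4343 0.3779 0.1499]
 [0.4237 0.3713 0.1515]
 [0.4294 0.379  0.1527]
 [0.4257 0.3702 0.1552]]
(array([0.4512, 0.3758, 0.0837]), np.float64(0.005002478728887241))
[0.4486 0.3712 0.0729]
```

```bash
python3 - <<'E'
from h import *
np.set_printoptions(precision=4,suppress=True)
I={'position':np.zeros(3),'tool_rot':[1,0,0,0]}
C=cam("wrist",I)
for nm in("w1","now"):
    if nm=="w1": d=np.load("pics/w1.npz")['d']
    else: st,im,d,_=snap("wrist");print(st['position'],st['time_s'],st['gripper_width']);np.savez("pics/w2.npz",im=im,d=d)
    P=cloud(C,d);k=(d>0)&(abs(P[...,0])<.02)&(abs(P[...,1])<.05)&(P[...,2]<(.12 if nm=="w1" else .05))
    q=P[k];h,e=np.histogram(q[:,2],np.arange(-.11,.05,.005));print(nm,[(round(a,3),b) for a,b in zip(e,h)])
    o=q[np.argsort(-q[:,2])];print(o[:200:20])
E
```

```text
w1 [(np.float64(-0.11), np.int64(5418)), (np.float64(-0.105), np.int64(5501)), (np.float64(-0.1), np.int64(5111)), (np.float64(-0.095), np.int64(2661)), (np.float64(-0.09), np.int64(1805)), (np.float64(-0.085), np.int64(5386)), (np.float64(-0.08), np.int64(3005)), (np.float64(-0.075), np.int64(1456)), (np.float64(-0.07), np.int64(532)), (np.float64(-0.065), np.int64(1133)), (np.float64(-0.06), np.int64(616)), (np.float64(-0.055), np.int64(671)), (np.float64(-0.05), np.int64(622)), (np.float64(-0.045), np.int64(559)), (np.float64(-0.04), np.int64(478)), (np.float64(-0.035), np.int64(365)), (np.float64(-0.03), np.int64(126)), (np.float64(-0.025), np.int64(1)), (np.float64(-0.02), np.int64(0)), (np.float64(-0.015), np.int64(0)), (np.float64(-0.01), np.int64(0)), (np.float64(-0.005), np.int64(0)), (np.float64(0.0), np.int64(0)), (np.float64(0.005), np.int64(0)), (np.float64(0.01), np.int64(0)), (np.float64(0.015), np.int64(0)), (np.float64(0.02), np.int64(0)), (np.float64(0.025), np.int64(0)), (np.float64(0.03), np.int64(0)), (np.float64(0.035), np.int64(0)), (np.float64(0.04), np.int64(
[... 1006 characters left out ...]
0.02), np.int64(631)), (np.float64(-0.015), np.int64(314)), (np.float64(-0.01), np.int64(16)), (np.float64(-0.005), np.int64(0)), (np.float64(0.0), np.int64(0)), (np.float64(0.005), np.int64(0)), (np.float64(0.01), np.int64(0)), (np.float64(0.015), np.int64(0)), (np.float64(0.02), np.int64(0)), (np.float64(0.025), np.int64(0)), (np.float64(0.03), np.int64(0)), (np.float64(0.035), np.int64(0)), (np.float64(0.04), np.int64(0))]
[[ 0.0186 -0.004  -0.0065]
 [ 0.0187 -0.004  -0.0102]
 [ 0.0185  0.0045 -0.0111]
 [ 0.0187  0.0026 -0.0116]
 [ 0.0093 -0.0068 -0.012 ]
 [ 0.0194 -0.0021 -0.0125]
 [ 0.0151 -0.0068 -0.0128]
 [ 0.0186 -0.0025 -0.0131]
 [ 0.0073  0.005  -0.0134]
 [ 0.0183 -0.0025 -0.0136]]
```

Depth shows the fingertips at about tool z = −27 mm, not the +8 mm stated, so the real fingers reach about 35 mm less. I'll reopen and go 33 mm lower.

carry_out:
  commands:
    - [[120,0,0,0,0,0,0],[120,0,0,0,0,0,0],[120,0,0,0,0,0,0],[120,0,0,0.6,0,0,0],[120,0,0,0.7,0,0,0]]

```text
time_s: 4.95
position: [0.4489, 0.3714, 0.0596]
tool_rot: [-0.0, 0.814, 0.581, 0.0]
force: [-0.1, 0.3, 0.3]
gripper_width: 0.0454
```

carry_out:
  commands:
    - [[120,0,0,0.7,0,0,0],[120,0,0,0.7,0,0,0],[120,0,0,0.6,0,0,0],[120,0,0,0,0,0,0],[160,0,0,0,0,0,0]]

```text
time_s: 5.45
position: [0.4485, 0.3711, 0.0397]
tool_rot: [0.0, 0.814, 0.581, -0.0]
force: [1.5, 0.2, 0.1]
gripper_width: 0.0323
```

carry_out:
  commands:
    - [[190,0,0,0,0,0,0],[205,0,0,0,0,0,0],[230,0,0,0,0,0,0],[255,0,0,0,0,0,0],[255,0,0,0,0,0,0]]

```text
time_s: 5.95
position: [0.4491, 0.3715, 0.0403]
tool_rot: [0.0, 0.814, 0.581, 0.001]
force: [0.0, -0.1, 0.9]
gripper_width: 0.0103
```

It gripped (opening 10 mm). I'll swing the handle along the arc, checking forces.

carry_out:
  commands:
    - [[255,0,0.03,-0.82,0,0,0],[255,0,0.1,-0.82,0,0,0],[255,0,0.16,-0.81,0,0,0],[255,0,0.22,-0.79,0,0,0],[255,0,0.29,-0.77,0,0,0]]

```text
time_s: 6.45
position: [0.4565, 0.3686, 0.0809]
tool_rot: [-0.0, 0.814, 0.581, 0.0]
force: [0.4, -0.0, -0.2]
gripper_width: 0.0113
```

```bash
python3 - <<'E'
from h import *
a=snap("side");c=snap("scene")
A=cv2.resize(a[1][310:450,240:400],(400,350),interpolation=cv2.INTER_CUBIC);D=cv2.resize(c[1][130:270,380:540],(400,350),interpolation=cv2.INTER_CUBIC)
cv2.imwrite("pics/m2.png",np.hstack([A,D])[...,::-1])
E
```

```text
(no output)
```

View pics/m2.png

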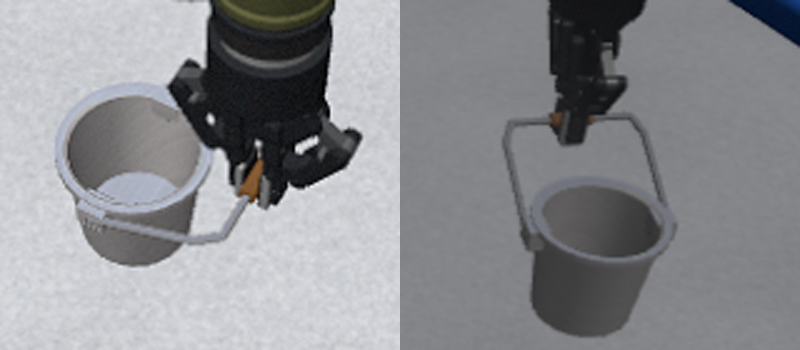

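The grip is held between the pads: side crop (250,180), scene crop (572,120). The handle is rising and the pail is standing. I'll continue the arc.

carry_out:
  commands:
    - [[255,0,0.35,-0.75,0,0,0],[255,0,0.4,-0.72,0,0,0],[255,0,0.46,-0.69,0,0,0],[255,0,0.51,-0.65,0,0,0],[255,0,0.56,-0.61,0,0,0]]

```text
time_s: 7.05
position: [0.478, 0.3613, 0.115]
tool_rot: [-0.0, 0.814, 0.581, 0.0]
force: [-0.2, 1.5, 0.8]
gripper_width: 0.0108
```

carry_out:
  commands:
    - [[255,0,0.61,-0.56,0,0,0],[255,0,0.65,-0.51,0,0,0],[255,0,0.69,-0.46,0,0,0],[255,0,0.72,-0.4,0,0,0],[255,0,0.75,-0.35,0,0,0]]

```text
time_s: 7.55
position: [0.5111, 0.3503, 0.1379]
tool_rot: [-0.0, 0.814, 0.581, 0.001]
force: [-0.9, 1.5, 3.9]
gripper_width: 0.0104
```

```bash
python3 - <<'E'
from h import *
st,im,d,C=snap("side");P=cloud(C,d);np.set_printoptions(precision=4,suppress=True)
print(st['position'],st['gripper_width'],st['force'])
p=P[(abs(P[...,2]-.094)<.004)&(d>0)];r=np.hypot(p[:,0]-.5475,p[:,1]-.339);p=p[(r<.075)]
from scipy.optimize import least_squares
f=least_squares(lambda s:np.hypot(p[:,0]-s[0],p[:,1]-s[1])-s[2],[.5475,.338,.052],loss='soft_l1',f_scale=.002);print("rim",f.x,len(p))
E
```

```text
[0.5111 0.3503 0.1379] 0.010436396017042895 [-0.9208  1.4502  3.9497]
rim [0.5496 0.3387 0.0519] 829
```

carry_out:
  commands:
    - [[255,0,0.77,-0.32,0,0,0],[255,0,0.79,-0.25,0,0,0],[255,0,0.8,-0.18,0,0,0],[255,0,0.8,-0.1,0,0,0],[255,0,0.8,-0.03,0,0,0]]

```text
time_s: 8.1
position: [0.5486, 0.337, 0.1457]
tool_rot: [0.0, 0.814, 0.581, 0.0]
force: [1.0, 1.4, 1.6]
gripper_width: 0.011
```

carry_out:
  commands:
    - [[255,0,0,0,0,0,0],[255,0,0,0,0,0,0],[255,0,0,0,0,0,0],[255,0,0,0,0,0,0],[255,0,0,0,0,0,0]]

```text
time_s: 8.6
position: [0.5472, 0.3374, 0.1457]
tool_rot: [-0.0, 0.814, 0.581, -0.0]
force: [1.0, 1.6, 1.6]
gripper_width: 0.0113
```

```bash
python3 - <<'E'
from h import *
np.set_printoptions(precision=4,suppress=True)
a=snap("side");c=snap("scene");st=a[0];print(st['position'],st['gripper_width'],st['force'])
for s in(a,c):
    P=cloud(s[3],s[2]);p=P[(abs(P[...,2]-.094)<.004)&(s[2]>0)];r=np.hypot(p[:,0]-.5475,p[:,1]-.339);p=p[(r<.075)];print(len(p),p.mean(0))
A=cv2.resize(a[1][290:430,240:400],(400,350),interpolation=cv2.INTER_CUBIC);D=cv2.resize(c[1][130:270,380:540],(400,350),interpolation=cv2.INTER_CUBIC)
cv2.imwrite("pics/m3.png",np.hstack([A,D])[...,::-1])
E
```

```text
[0.5472 0.3374 0.1457] 0.01130293110265584 [0.9828 1.5628 1.5636]
885 [0.5486 0.3405 0.0942]
669 [0.5492 0.3406 0.0947]
```

View pics/m3.png

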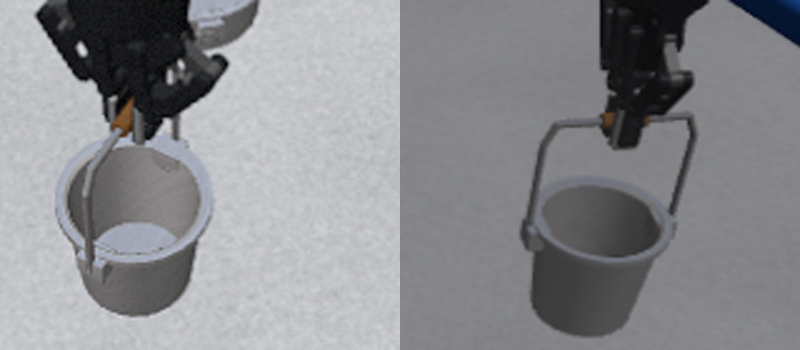

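The handle stands upright, with the grip over the pail in both crops and the pail unmoved. I'll lift gently and work out the hanger frame from the stored clouds.

carry_out:
  commands:
    - [[255,0,0,-0.3,0,0,0],[255,0,0,-0.6,0,0,0],[255,0,0,-1,0,0,0],[255,0,0,-1.2,0,0,0],[255,0,0,-1.4,0,0,0]]

```text
time_s: 9.2
position: [0.5474, 0.3371, 0.1916]
tool_rot: [0.0, 0.814, 0.581, -0.0]
force: [-0.1, 0.2, -3.6]
gripper_width: 0.0113
```

carry_out:
  commands:
    - [[255,0,0,-1.4,0,0,0],[255,0,0,-1.4,0,0,0],[255,0,0,-1.2,0,0,0],[255,0,0,-0.9,0,0,0],[255,0,0,-0.5,0,0,0]]

```text
time_s: 9.7
position: [0.5479, 0.3375, 0.2461]
tool_rot: [0.0, 0.814, 0.581, 0.001]
force: [-0.8, -0.2, -4.5]
gripper_width: 0.0108
```

```bash
python3 - <<'E'
from h import *
np.set_printoptions(precision=4,suppress=True)
S=np.vstack([np.load(f"pics/{n}P.npy").reshape(-1,3) for n in("scene","side")])
S=S[(S[:,2]>.225)&(S[:,2]<.27)&(S[:,0]>.5)&(S[:,0]<.72)&(abs(S[:,1]+.26)<.07)]
y=[]
for lo,hi in((-.33,-.262),(-.262,-.19)):
    q=S[(S[:,1]>lo)&(S[:,1]<hi)&(S[:,0]<.68)];f=np.polyfit(q[:,0],q[:,1],1);print(f,np.polyval(f,[.59,.69]),len(q),"tip",np.percentile(q[:,0],[0.5,2]));y.append(f)
print("low pts",[ (round(x,3),round(np.median(S[abs(S[:,0]-x)<.004][:,2]),4)) for x in np.arange(.55,.69,.01)])
q=S[S[:,0]>.68];print("post",np.median(q,0))
s=bot.state();print(s['force'])
f=np.mean(y,0);yaw=np.degrees(np.arctan(f[0]));print("yaw",yaw)
x=.485;plan([x,np.polyval(f,x),.247],90+yaw,30)
E
```

```text
[-0.051  -0.2658] [-0.2958 -0.3009] 635 tip [0.5501 0.5518]
[-0.0504 -0.1946] [-0.2244 -0.2294] 604 tip [0.554  0.5555]
low pts [(np.float64(0.55), np.float64(0.2605)), (np.float64(0.56), np.float64(0.2539)), (np.float64(0.57), np.float64(0.2433)), (np.float64(0.58), np.float64(0.2388)), (np.float64(0.59), np.float64(0.2389)), (np.float64(0.6), np.float64(0.2388)), (np.float64(0.61), np.float64(0.2403)), (np.float64(0.62), np.float64(0.2416)), (np.float64(0.63), np.float64(0.2436)), (np.float64(0.64), np.float64(0.2457)), (np.float64(0.65), np.float64(0.2471)), (np.float64(0.66), np.float64(0.2491)), (np.float64(0.67), np.float64(0.2509)), (np.float64(0.68), np.float64(0.252))]
post [ 0.6888 -0.2958  0.2432]
[-0.8038 -0.2015 -4.4902]
yaw -2.901852982545972
t 9.7 p [0.5479 0.3375 0.2461] yaw 71.1 w 0.0108 F [-0.8 -0.2 -4.5]
[-1.94, 0.44, -0.0] [0.0, -0.0, -0.53]
[-1.94, 0.42, -0.0] [0.0, -0.0, -0.53]
[-1.94, 0.41, -0.0] [0.0, -0.0, -0.53]
[-1.95, 0.39, -0.0] [0.0, -0.0, -0.53]
[-1.95, 0.37, -0.0] [0.0, -0.0, -0.53]
[-1.95, 0.35, -0.0] [0.0, -0.0, -0.53]
[-1.96, 0.33, -0.0] [0.0, -0.0,
[... 206 characters left out ...]
97, 0.22, -0.0] [0.0, -0.0, -0.53]
[-1.97, 0.2, -0.0] [0.0, -0.0, -0.53]
[-1.98, 0.19, -0.0] [0.0, -0.0, -0.53]
[-1.98, 0.17, -0.0] [0.0, -0.0, -0.53]
[-1.98, 0.15, -0.0] [0.0, -0.0, -0.53]
[-1.98, 0.13, -0.0] [0.0, -0.0, -0.53]
[-1.98, 0.11, -0.0] [0.0, -0.0, -0.53]
[-1.98, 0.09, -0.0] [0.0, -0.0, -0.53]
[-1.98, 0.08, -0.0] [0.0, -0.0, -0.53]
[-1.98, 0.06, -0.0] [0.0, -0.0, -0.53]
[-1.98, 0.04, -0.0] [0.0, -0.0, -0.53]
[-1.99, 0.02, -0.0] [0.0, -0.0, -0.53]
[-1.99, 0.0, -0.0] [0.0, -0.0, -0.53]
[-1.99, -0.02, -0.0] [0.0, -0.0, -0.53]
[-1.99, -0.04, -0.0] [0.0, -0.0, -0.53]
[-1.98, -0.05, -0.0] [0.0, -0.0, -0.53]
[-1.98, -0.07, -0.0] [0.0, -0.0, -0.53]
[-1.98, -0.09, -0.0] [0.0, -0.0, -0.53]
```

carry_out:
  commands:
    - [[255,-0.4,0.1,0,0,0,0],[255,-0.8,0.2,0,0,0,-0.2],[255,-1.2,0.3,0,0,0,-0.4],[255,-1.6,0.3,0,0,0,-0.6],[255,-2,0.4,0,0,0,-0.6]]

```text
time_s: 10.2
position: [0.5404, 0.2749, 0.244]
tool_rot: [-0.0, 0.804, 0.594, -0.001]
force: [0.2, 0.1, -4.1]
gripper_width: 0.0111
```

carry_out:
  commands:
    - [[255,-2.2,0.45,0,0,0,-0.6],[255,-2.2,0.42,0,0,0,-0.6],[255,-2.2,0.4,0,0,0,-0.6],[255,-2.2,0.38,0,0,0,-0.6],[255,-2.2,0.36,0,0,0,-0.6]]

```text
time_s: 10.7
position: [0.5292, 0.1628, 0.2443]
tool_rot: [-0.0, 0.789, 0.615, -0.001]
force: [0.1, -0.1, -4.1]
gripper_width: 0.0109
```

carry_out:
  commands:
    - [[255,-2.2,0.34,0,0,0,-0.6],[255,-2.2,0.32,0,0,0,-0.6],[255,-2.2,0.3,0,0,0,-0.6],[255,-2.2,0.28,0,0,0,-0.6],[255,-2.2,0.26,0,0,0,-0.6]]

```text
time_s: 11.2
position: [0.5189, 0.0525, 0.2444]
tool_rot: [-0.0, 0.772, 0.635, -0.001]
force: [0.2, -0.7, -3.8]
gripper_width: 0.011
```

carry_out:
  commands:
    - [[255,-2.2,0.24,0,0,0,-0.6],[255,-2.2,0.22,0,0,0,-0.6],[255,-2.2,0.2,0,0,0,-0.6],[255,-2.2,0.18,0,0,0,-0.6],[255,-2.2,0.16,0,0,0,-0.6]]

```text
time_s: 11.7
position: [0.5096, -0.0573, 0.2444]
tool_rot: [-0.0, 0.755, 0.655, -0.001]
force: [0.4, -0.7, -4.2]
gripper_width: 0.0111
```

```bash
python3 - <<'E'
from h import *
x=.485;plan([x,-.05065*x-.2302,.247],87.1,10)
E
```

```text
t 11.7 p [ 0.5096 -0.0573  0.2444] yaw 81.9 w 0.0111 F [ 0.4 -0.7 -4.2]
[-1.99, 0.04, -0.03] [-0.01, 0.0, -0.52]
[-1.99, 0.02, -0.03] [-0.01, 0.0, -0.52]
[-1.99, -0.0, -0.03] [-0.01, 0.0, -0.52]
[-1.99, -0.02, -0.03] [-0.01, 0.0, -0.52]
[-1.99, -0.04, -0.03] [-0.01, 0.0, -0.52]
[-1.99, -0.05, -0.03] [-0.01, 0.0, -0.52]
[-1.99, -0.07, -0.03] [-0.01, 0.0, -0.52]
[-1.99, -0.09, -0.03] [-0.01, 0.0, -0.52]
[-1.99, -0.11, -0.03] [-0.01, 0.0, -0.52]
[-1.99, -0.13, -0.03] [-0.01, 0.0, -0.52]
```

carry_out:
  commands:
    - [[255,-2,0.04,-0.05,0,0,-0.5],[255,-2,0.02,-0.05,0,0,-0.5],[255,-2,0,-0.05,0,0,-0.5],[255,-2,-0.02,-0.05,0,0,-0.5],[255,-2,-0.04,-0.05,0,0,-0.5]]

```text
time_s: 12.2
position: [0.497, -0.1562, 0.2469]
tool_rot: [-0.0, 0.741, 0.671, -0.0]
force: [0.2, -0.3, -4.4]
gripper_width: 0.0112
```

carry_out:
  commands:
    - [[255,-2,-0.05,-0.05,0,0,-0.5],[255,-1.8,-0.07,-0.05,0,0,-0.5],[255,-1.5,-0.08,-0.05,0,0,-0.5],[255,-1.3,-0.08,-0.05,0,0,-0.5],[255,-1,-0.07,-0.05,0,0,-0.5]]

```text
time_s: 12.7
position: [0.4873, -0.2316, 0.2494]
tool_rot: [-0.0, 0.726, 0.687, -0.0]
force: [-0.6, -0.4, -4.1]
gripper_width: 0.011
```

carry_out:
  commands:
    - [[255,-0.8,-0.06,0,0,0,-0.2],[255,-0.6,-0.04,0,0,0,0],[255,-0.5,-0.03,0,0,0,0],[255,-0.3,0,0,0,0,0],[255,-0.1,0,0,0,0,0]]

```text
time_s: 13.2
position: [0.4864, -0.2533, 0.2498]
tool_rot: [-0.0, 0.725, 0.689, 0.0]
force: [0.8, -0.1, -4.2]
gripper_width: 0.0104
```

```bash
python3 - <<'E'
from h import *
np.set_printoptions(precision=4,suppress=True)
g={};V={}
for n in("scene","side"):
    st,im,d,C=snap(n);V[n]=im;P=cloud(C,d);hsv=cv2.cvtColor(im,cv2.COLOR_RGB2HSV)
    m=(hsv[...,1]>110)&(hsv[...,0]<20)&(np.linalg.norm(P-(np.array(st['position'])+[0,0,.043]),axis=2)<.04)
    v,u=np.nonzero(m);print(n,m.sum(),u.mean() if len(u) else 0,v.mean() if len(u) else 0,np.median(P[m],0) if len(u) else 0)
x=.59;plan([x,-.05065*x-.2302,.25],87.1,10)
A=cv2.resize(V['side'][80:220,250:410],(400,350),interpolation=cv2.INTER_CUBIC);D=cv2.resize(V['scene'][190:340,60:230],(400,350),interpolation=cv2.INTER_CUBIC)
cv2.imwrite("pics/m4.png",cv2.convertScaleAbs(np.hstack([A,D])[...,::-1],alpha=1.5))
E
```

```text
scene 53 131.81132075471697 194.0943396226415 [ 0.4913 -0.2655  0.2964]
side 50 367.62 110.86 [ 0.4896 -0.2494  0.2978]
t 13.3 p [ 0.4864 -0.2531  0.2498] yaw 87.1 w 0.0107 F [-0.9 -0.7 -3.9]
[-0.02, 1.04, -0.0] [-0.0, -0.0, -0.0]
[-0.02, 1.04, -0.0] [-0.0, -0.0, -0.0]
[-0.02, 1.04, -0.0] [-0.0, -0.0, -0.0]
[-0.02, 1.04, -0.0] [-0.0, -0.0, -0.0]
[-0.02, 1.04, -0.0] [-0.0, -0.0, -0.0]
[-0.02, 1.04, -0.0] [-0.0, -0.0, -0.0]
[-0.02, 1.04, -0.0] [-0.0, -0.0, -0.0]
[-0.02, 1.04, -0.0] [-0.0, -0.0, -0.0]
[-0.02, 1.04, -0.0] [-0.0, -0.0, -0.0]
[-0.02, 1.04, -0.0] [-0.0, -0.0, -0.0]
```

View pics/m4.png

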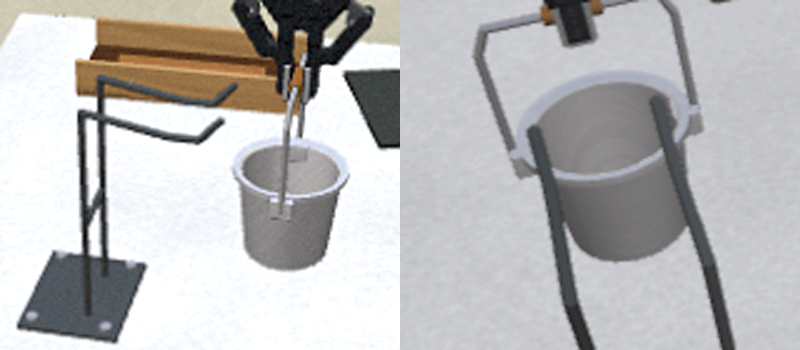

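The pail hangs level beyond the tips, centred and square to the prongs: side crop with the grip at (295,80) and tips at (235,88) and (222,122). I'll move in over the tips.

carry_out:
  commands:
    - [[255,0,0.3,0,0,0,0],[255,0,0.6,0,0,0,0],[255,-0.02,0.9,0,0,0,0],[255,-0.02,1.1,0,0,0,0],[255,-0.02,1.2,0,0,0,0]]

```text
time_s: 13.8
position: [0.5285, -0.256, 0.2497]
tool_rot: [0.0, 0.725, 0.689, 0.0]
force: [0.3, 0.4, -4.0]
gripper_width: 0.0111
```

carry_out:
  commands:
    - [[255,-0.02,1.3,0,0,0,0],[255,-0.02,1.3,0,0,0,0],[255,-0.02,1.2,0,0,0,0],[255,-0.02,1.1,0,0,0,0],[255,-0.02,0.9,0,0,0,0]]

```text
time_s: 14.3
position: [0.5867, -0.2599, 0.2493]
tool_rot: [-0.0, 0.725, 0.689, 0.0]
force: [-0.2, -0.2, -3.7]
gripper_width: 0.0108
```

carry_out:
  commands:
    - [[255,0,0.4,0,0,0,0],[255,0,0.1,0,0,0,0],[255,0,0,0,0,0,0],[255,0,0,0,0,0,0],[255,0,0,0,0,0,0]]

```text
time_s: 14.8
position: [0.5897, -0.2602, 0.25]
tool_rot: [0.0, 0.725, 0.689, -0.0]
force: [0.0, -0.5, -4.1]
gripper_width: 0.0109
```

```bash
python3 - <<'E'
from h import *
V={}
for n in("scene","side"):
    st,im,d,C=snap(n);V[n]=im
x=.591;plan([x,-.05065*x-.2302,.199],87.1,1)
A=cv2.resize(V['side'][80:220,250:410],(400,350),interpolation=cv2.INTER_CUBIC);D=cv2.resize(V['scene'][210:360,60:230],(400,350),interpolation=cv2.INTER_CUBIC)
cv2.imwrite("pics/m5.png",cv2.convertScaleAbs(np.hstack([A,D])[...,::-1],alpha=1.5))
E
```

```text
t 14.9 p [ 0.5897 -0.2602  0.2501] yaw 87.1 w 0.0108 F [-0.1  0.1 -3.5]
[0.02, 0.13, 5.11] [0.0, 0.0, -0.05]
```

View pics/m5.png

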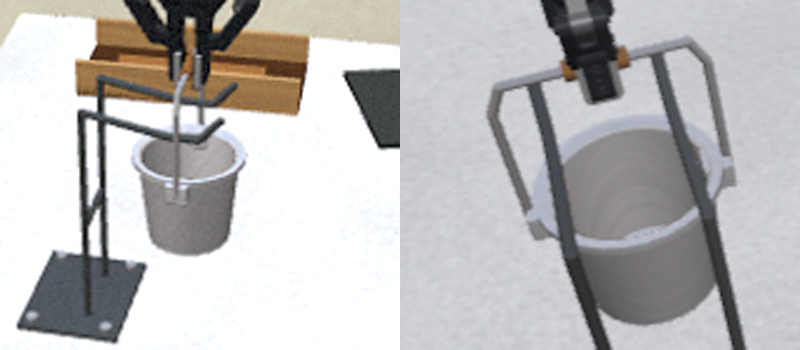

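The bare wire is above both prongs, past the tips; in the scene crop the prongs run between the grip ends and the bends. I'll lower it, watching the force.

carry_out:
  commands:
    - [[255,0,0.1,0.7,0,0,0],[255,0,0,1,0,0,0],[255,0,0,1,0,0,0],[255,0,0,1,0,0,0],[255,0,0,0.7,0,0,0]]

```text
time_s: 15.4
position: [0.5904, -0.26, 0.204]
tool_rot: [-0.001, 0.725, 0.689, -0.0]
force: [-1.3, -0.3, -4.3]
gripper_width: 0.0113
```

carry_out:
  commands:
    - [[255,0,0,0.3,0,0,0],[255,0,0,0.2,0,0,0],[255,0,0,0.1,0,0,0],[255,0,0,0,0,0,0],[255,0,0,0,0,0,0]]

```text
time_s: 15.9
position: [0.5913, -0.2604, 0.2002]
tool_rot: [0.0, 0.725, 0.689, 0.0]
force: [0.2, 0.3, -4.0]
gripper_width: 0.0109
```

carry_out:
  commands:
    - [[255,0,0,0.1,0,0,0],[255,0,0,0.1,0,0,0],[255,0,0,0.1,0,0,0],[255,0,0,0,0,0,0],[255,0,0,0,0,0,0]]

```text
time_s: 16.4
position: [0.5917, -0.2605, 0.199]
tool_rot: [0.001, 0.725, 0.689, 0.001]
force: [-0.9, 1.5, 4.8]
gripper_width: 0.0111
```

The pail is seated: force z went from −4 to +4.8 N. I'll back off 1 mm and open in stages.

carry_out:
  commands:
    - [[255,0,0,-0.1,0,0,0],[220,0,0,0,0,0,0],[195,0,0,0,0,0,0],[170,0,0,0,0,0,0],[140,0,0,0,0,0,0]]

```text
time_s: 16.9
position: [0.591, -0.2602, 0.1973]
tool_rot: [-0.0, 0.725, 0.689, -0.0]
force: [-0.0, -0.0, 0.8]
gripper_width: 0.0383
```

carry_out:
  commands:
    - [[120,0,0,0,0,0,0],[120,0,0,0,0,0,0],[120,0,0,0,0,0,0],[120,0,0,0,0,0,0],[120,0,0,0,0,0,0]]

```text
time_s: 17.4
position: [0.5911, -0.2603, 0.1978]
tool_rot: [0.0, 0.725, 0.689, 0.0]
force: [0.2, 0.3, -0.1]
gripper_width: 0.0452
```

```bash
python3 - <<'E'
from h import *
V={}
for n in("scene","side"):
    st,im,d,C=snap(n);V[n]=im
print(st['position'],st['gripper_width'],st['force'])
A=cv2.resize(V['side'][80:220,250:410],(400,350),interpolation=cv2.INTER_CUBIC);D=cv2.resize(V['scene'][210:360,60:230],(400,350),interpolation=cv2.INTER_CUBIC)
cv2.imwrite("pics/m6.png",cv2.convertScaleAbs(np.hstack([A,D])[...,::-1],alpha=1.5))
E
```

```text
[ 0.59109012 -0.26026868  0.19783493] 0.045602316290110044 [-0.4640715  -0.48064939 -0.03563515]
```

View pics/m6.png

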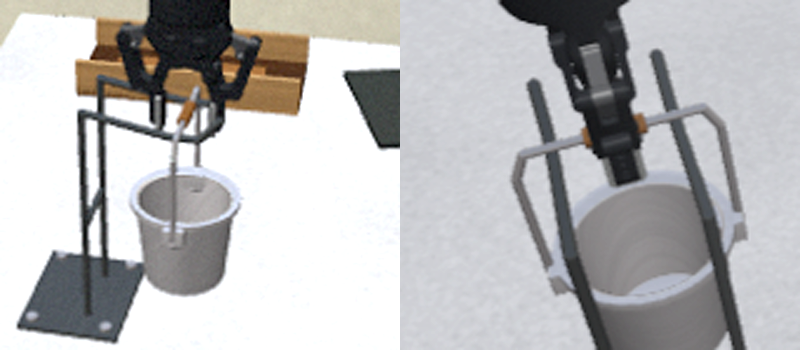

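The wire rests on both prongs and the fingers are clear of the grip: side crop with the grip at (188,108) and the fingers at (158,108) and (215,115). I'll retreat straight up.

carry_out:
  commands:
    - [[120,0,0,-0.5,0,0,0],[120,0,0,-1,0,0,0],[120,0,0,-1.5,0,0,0],[120,0,0,-2,0,0,0],[120,0,0,-2.5,0,0,0]]

```text
time_s: 18.0
position: [0.5908, -0.2601, 0.2737]
tool_rot: [-0.0, 0.725, 0.689, -0.0]
force: [0.2, -0.1, 0.8]
gripper_width: 0.0453
```

carry_out:
  commands:
    - [[120,0,0,-2.5,0,0,0],[120,0,0,-2,0,0,0],[120,0,0,-1,0,0,0],[120,0,0,0,0,0,0],[120,0,0,0,0,0,0]]

```text
time_s: 18.5
position: [0.5913, -0.2603, 0.3282]
tool_rot: [0.0, 0.725, 0.689, 0.0]
force: [0.3, -0.3, -0.4]
gripper_width: 0.0447
```

carry_out:
  commands:
    - [[120,0,0,0,0,0,0],[120,0,0,0,0,0,0],[120,0,0,0,0,0,0],[120,0,0,0,0,0,0],[120,0,0,0,0,0,0]]

```text
time_s: 19.0
position: [0.591, -0.2602, 0.3276]
tool_rot: [-0.0, 0.725, 0.689, -0.0]
force: [-0.0, -0.7, 0.1]
gripper_width: 0.0454
```

```bash
python3 - <<'E'
from h import *
np.set_printoptions(precision=4,suppress=True)
g={};V={}
for n in("scene","side"):
    st,im,d,C=snap(n);V[n]=im;P=cloud(C,d);hsv=cv2.cvtColor(im,cv2.COLOR_RGB2HSV)
    m=(hsv[...,1]>110)&(hsv[...,0]<20)&(np.linalg.norm(P-[.591,-.26,.242],axis=2)<.035);v,u=np.nonzero(m);g[n]=(C,(u.mean(),v.mean()));print(n,m.sum(),np.median(P[m],0))
print("grip",tri(*g['scene'],*g['side']),st['position'],st['force'],st['time_s'])
A=cv2.resize(V['side'][80:220,250:410],(400,350),interpolation=cv2.INTER_CUBIC);D=cv2.resize(V['scene'][210:360,60:230],(400,350),interpolation=cv2.INTER_CUBIC)
cv2.imwrite("pics/m7.png",cv2.convertScaleAbs(np.hstack([A,D])[...,::-1],alpha=1.5))
E
```

```text
scene 196 [ 0.5959 -0.2607  0.2463]
side 35 [ 0.5912 -0.2573  0.247 ]
grip (array([ 0.5928, -0.2609,  0.2444]), np.float64(0.0019430384856715718)) [ 0.5911 -0.2602  0.3277] [-0.3446 -0.8159 -0.0892] 19.05
```

View pics/m7.png

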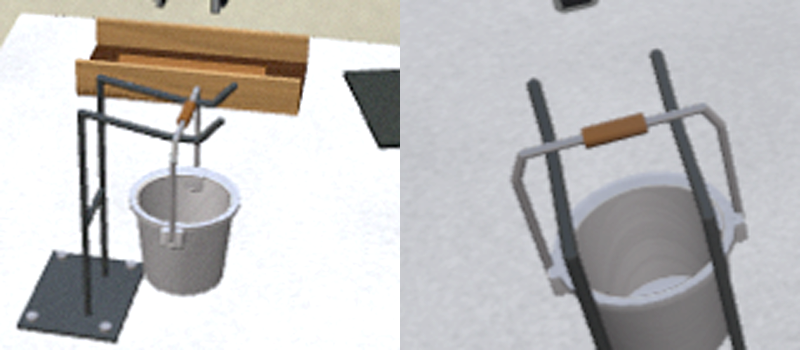

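The pail hangs free and level on both prongs, with the grip at about (0.593, −0.261, 0.244) and the gripper well clear. Handing in.

```bash
python3 -c "
from rig import bot
print(bot.close_job())"
```

```text
the job is handed in; nothing more can be done
None
```

I swung the tall pail's handle upright with the pail still on the bench. I then lifted it by the grip, hooked the wire over both prongs, let go and backed off upward, handing in at about 19 s.

**Last checks, which agreed:**
- **Grip position:** it triangulated to (0.593, −0.261, 0.244). That is within about 3 mm of the middle of the rest, with the two views 2 mm apart.
- **Pail:** it looks level in both views, square on both prongs, and was unchanged between the pictures taken before and after I backed off.
- **Robot:** the tool force is about zero and the gripper is well clear.

**What failed or disagreed:**
- **First grasp:** it closed on air. The fingers actually end about 35 mm short of the stated tip position, by the wrist camera's depth. I corrected for that and the second grasp held.
- **Opening on the grip:** it read about 11 mm on the 13 mm grip.
- **Low pail:** I never touched it, but I did not measure it again at the end.

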